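# Hang the missing slats of a sloped drip guard

## Task

Refit the two loose aluminium slats on the sloped drip guard so that they overlap like roof slates: the first on the middle bar, then the other on the top bar, each head uphill and rib upwards, sides in line with the fixed bottom slat. The bars set the exposure: lay each slat a little high, draw it down until its hook stops at the bar, and let it drop in so that it lies flat, parallel to the bottom slat. Do not force it, and leave the tin, the tape roll and the cutters where they are.

Things in the scene. Friction and masses are not known exactly. Their poses are not given: they have to be found in the camera images.
- guard: the drip guard, fixed to the bench: grey frame 136 mm wide with its clamp screws, 190 mm long in x, a black power adaptor underneath. Low at its -x (towards the robot), high at its +x; about 120 mm high, 135 mm with the top slat on. The middle and top bars form one ladder, clamped at a setting that differs each time and is not measured. Origin: on the bench, middle of the frame; x uphill, z up
- fixed_slat: the bottom slat, fastened to the guard and tilted 25 degrees; shape and frame as the loose slats: x uphill along the slat, y across, z square to the plate, origin in the middle at the underside. Seated slats lie parallel to it, each 15 mm higher (its z) than the one below; the middle one 44 to 68 mm farther uphill (as the ladder is set), the top one 52 mm farther than the middle one
- nominal_mid (a point): where a slat's origin lies when seated on the middle bar with the ladder at its zero setting: (52, 0, 15) mm in the fixed slat's frame. The real seat is 8 mm downhill to 16 mm uphill of it along that x, same y and z. Seated, the bar (8 mm along the slope, 5.5 thick, parallel to y) fills the slot: its top at the plate, its uphill face at the hook; the drip edge rests on the slat below
- nominal_top (a point): the same for the top bar: (104, 0, 30) mm, same ladder offset. A slat laid too far uphill rides with its pad on the bar, head 5 mm high; drawn downhill it runs until the hook stops rigidly at the bar, and then its head drops onto the bar. Friction keeps it from sliding down by itself; laid too low, the hook lands on or below the bar
- slat_a: loose aluminium slat, 0.1-0.17 kg, lying level: plate 78 mm long (x), 130 wide (y), z 11 to 15 mm. Tail (-x): full-width drip edge, 4 thick, down to z 0. Head (+x): hook 70 wide, 4 thick, down to z 0. Under the plate a pad down to z 6, from x -9 to 25 mm; between pad and hook a 10 mm slot (x 25 to 35). Origin: middle in plan, at the underside; z up, head away from the robot. Either slat fits either bar
- slat_b: loose aluminium slat, 0.1-0.17 kg, lying level: plate 78 mm long (x), 130 wide (y), z 11 to 15 mm. Tail (-x): full-width drip edge, 4 thick, down to z 0. Head (+x): hook 70 wide, 4 thick, down to z 0. Under the plate a pad down to z 6, from x -9 to 25 mm; between pad and hook a 10 mm slot (x 25 to 35). Origin: middle in plan, at the underside; z up, head away from the robot. Either slat fits either bar
- slat_a_rib (a point): centre of the finger rib on slat_a's upper face: 30 mm long (along the slat's x), 10 wide (y), 16 high, 15 mm from the slat's middle towards the tail; in the slat's frame at (-15, 0, 23) mm, rib top at z = 31 mm
- slat_b_rib (a point): centre of the finger rib on slat_b's upper face: 30 mm long (along the slat's x), 10 wide (y), 16 high, 15 mm from the slat's middle towards the tail; in the slat's frame at (-15, 0, 23) mm, rib top at z = 31 mm
- tip_tin: bystander: round white tin, 56 mm across, 32 mm high, behind the guard on the right; origin at the centre of its underside
- tape_roll: bystander: roll of black tape lying flat, 60 mm across, 20 mm high, behind the guard on the left; origin at the centre of its underside
- flush_cutters: bystander: blue-handled cutters, 45 x 138 x 11 mm, lying in front of the guard; origin at the centre of the underside

How it is judged (in metres and radians):
On the way:
1. one slat is hooked and released on the middle bar while the top bar is still empty ((((x of slat_a in the frame of fixed_slat between 0.04 and 0.072 m and y of slat_a in the frame of fixed_slat between -0.008 and 0.008 m and z of slat_a in the frame of fixed_slat between 0.012 and 0.017 m and x of fixed_slat in the frame of slat_a below -0.03 m and angle between the x axis of slat_a and the x axis of fixed_slat, either way round below 0.1 rad and angle between the z axis of slat_a and the z axis of fixed_slat, either way round below 0.04 rad and linear speed of slat_a below 0.02 m/s and contact force between slat_a and the fingers below 0.3 N) and not (x of slat_b in the frame of fixed_slat between 0.092 and 0.124 m and y of slat_b in the frame of fixed_slat between -0.008 and 0.008 m and z of slat_b in the frame of fixed_slat between 0.027 and 0.032 m and x of fixed_slat in the frame of slat_b below -0.03 m and angle between the x axis of slat_b and the x axis of fixed_slat, either way round below 0.1 rad and angle between the z axis of slat_b and the z axis of fixed_slat, either way round below 0.04 rad and linear speed of slat_b below 0.02 m/s and contact force between slat_b and the fingers below 0.3 N)) or ((x of slat_b in the frame of fixed_slat between 0.04 and 0.072 m and y of slat_b in the frame of fixed_slat between -0.008 and 0.008 m and z of slat_b in the frame of fixed_slat between 0.012 and 0.017 m and x of fixed_slat in the frame of slat_b below -0.03 m and angle between the x axis of slat_b and the x axis of fixed_slat, either way round below 0.1 rad and angle between the z axis of slat_b and the z axis of fixed_slat, either way round below 0.04 rad and linear speed of slat_b below 0.02 m/s and contact force between slat_b and the fingers below 0.3 N) and not (x of slat_a in the frame of fixed_slat between 0.092 and 0.124 m and y of slat_a in the frame of fixed_slat between -0.008 and 0.008 m and z of slat_a in the frame of fixed_slat between 0.027 and 0.032 m and x of fixed_slat in the frame of slat_a below -0.03 m and angle between the x axis of slat_a and the x axis of fixed_slat, either way round below 0.1 rad and angle between the z axis of slat_a and the z axis of fixed_slat, either way round below 0.04 rad and linear speed of slat_a below 0.02 m/s and contact force between slat_a and the fingers below 0.3 N)))), for 0.2 s.
At the end, for the whole second after the job is handed in: One slat is seated on the middle bar, the other on the top bar, released and at rest, head uphill: in the fixed slat's frame z 15 and 30 mm (-3, +2), x 40 to 72 and 92 to 124 mm, within 8 mm sideways, turned under 0.10 rad and tilted under 0.04 rad from parallel ((((x of slat_a in the frame of fixed_slat between 0.04 and 0.072 m and y of slat_a in the frame of fixed_slat between -0.008 and 0.008 m and z of slat_a in the frame of fixed_slat between 0.012 and 0.017 m and x of fixed_slat in the frame of slat_a below -0.03 m and angle between the x axis of slat_a and the x axis of fixed_slat, either way round below 0.1 rad and angle between the z axis of slat_a and the z axis of fixed_slat, either way round below 0.04 rad and linear speed of slat_a below 0.02 m/s and contact force between slat_a and the fingers below 0.3 N) and (x of slat_b in the frame of fixed_slat between 0.092 and 0.124 m and y of slat_b in the frame of fixed_slat between -0.008 and 0.008 m and z of slat_b in the frame of fixed_slat between 0.027 and 0.032 m and x of fixed_slat in the frame of slat_b below -0.03 m and angle between the x axis of slat_b and the x axis of fixed_slat, either way round below 0.1 rad and angle between the z axis of slat_b and the z axis of fixed_slat, either way round below 0.04 rad and linear speed of slat_b below 0.02 m/s and contact force between slat_b and the fingers below 0.3 N)) or ((x of slat_b in the frame of fixed_slat between 0.04 and 0.072 m and y of slat_b in the frame of fixed_slat between -0.008 and 0.008 m and z of slat_b in the frame of fixed_slat between 0.012 and 0.017 m and x of fixed_slat in the frame of slat_b below -0.03 m and angle between the x axis of slat_b and the x axis of fixed_slat, either way round below 0.1 rad and angle between the z axis of slat_b and the z axis of fixed_slat, either way round below 0.04 rad and linear speed of slat_b below 0.02 m/s and contact force between slat_b and the fingers below 0.3 N) and (x of slat_a in the frame of fixed_slat between 0.092 and 0.124 m and y of slat_a in the frame of fixed_slat between -0.008 and 0.008 m and z of slat_a in the frame of fixed_slat between 0.027 and 0.032 m and x of fixed_slat in the frame of slat_a below -0.03 m and angle between the x axis of slat_a and the x axis of fixed_slat, either way round below 0.1 rad and angle between the z axis of slat_a and the z axis of fixed_slat, either way round below 0.04 rad and linear speed of slat_a below 0.02 m/s and contact force between slat_a and the fingers below 0.3 N)))); the robot touches nothing.
It fails at once if the guard is pressed with over 50 N (contact force between guard and anything else above 50 N).
It fails at once if the tin was moved by more than 25 mm (distance of tip_tin from where it was at the start of the episode above 0.025 m).
It fails at once if the tape roll was moved by more than 25 mm (distance of tape_roll from where it was at the start of the episode above 0.025 m).
It fails at once if the cutters were moved by more than 25 mm (distance of flush_cutters from where it was at the start of the episode above 0.025 m).
It also fails if it takes over 64 s, if anything falls off the work surface, if the arm or the gripper's body presses on something with over 40 N, if the wrist force passes 120 N, or if a joint passes its speed limit or range.

## Robot

A 6-joint arm with a two-finger parallel gripper is mounted at the origin on a cart in front of the work surface, level with it; the furniture and walls round the work are solid. World frame = base frame: x ahead of the robot, y to its left, z up, the work surface at z = 0. Lengths are in mm, angles in rad, forces in N, time in s.
With the tool pointing down it reaches from about 300 to 950 mm from the base axis. Payload 3.1 kg.
Tool frame: the origin (TCP) lies between the finger pads; the fingertips stand 11 mm ahead of it and the grasp point (between the pads) lies 8 mm behind it; z points along the fingers, y is the line along which they close (so a half turn about z gives the same grasp; the last joint's range is limited). The gripper opens to 85 mm and grips with 20 to 120 N. Pads are 22 mm wide; open, the fingers measure 114 mm over their backs; the gripper's body (76 mm by 85 mm) begins 54 mm behind the grasp point. The pads swing forward as they close: fully open they stand 13 mm farther back than shut.
Start: joints at [-1.18, 0.308, 1.634, -0, 1.2, -0.07], TCP at [277.891, -559.829, 242.272] pointing down, gripper open.
Joint ranges: [-3.06, 3.06], [-0.79, 1.96], [0.05, 2.63], [-1.19, 4.34], [0.05, 2.64], [-2.94, 2.94]. Speed limits (rad/s): [2.79, 2.79, 3.14, 3.14, 3.14, 3.14].

## Interface

Orientations are given as a unit quaternion [x, y, z, w].
In Python, from plant import env, camera, camera_params, job_done gives the robot as it stands.
- The arm moves only by the shell command python3 -m inch 'ROWS' [FORCE]. ROWS is JSON, one flat list of numbers, 7 for each row, row after row: the opening in per cent of the stroke, from 0 (shut) to 100 (fully open), then the shift along the tool's x, y, z in cm, then the turn, a rotation vector about the tool's x, y, z in degrees. A call has 1 to 5 rows; each row shifts and turns the commanded pose from where the row before left it, along the tool's axes as they then stand; what a row does not reach is not made up. A row lasts 1/12 s, in which the tool goes at most 41.7 mm and 7.16 degrees, less where a joint would pass 70% of its speed; a pose out of reach is approached as far as the arm can. A call with a gripper value outside its range is refused whole. The fingers move at their own pace and stop on an object; FORCE is the grip in N (left out, the last holds). Time passes only in rows, so rows that do not move let the fingers close. It gives the time, the measured TCP pose, the force, the opening and the grip force at its end, in the units of the state.
- env.observe(): the state, without advancing time (a new reading comes with each control period).
- camera(name): name is "scene" or "top"; returns (picture, depth): 420x560x3 uint8, red, green, blue; 420x560 float32, mm along the optical axis (not along the pixel's ray), 0 where there is no reading.
- camera_params(name): a dict with "fx", "fy", "cx", "cy" (pixels), "k1" (the pictures are not rectified: a ray, as slopes to the right and down, at radius r is drawn at 1 + k1 r^2 times it, then the intrinsics apply), "world_from_camera" (4x4, takes a point from camera to world coordinates). Camera axes: x right, y up, looking along -z (the intrinsics and any distortion apply to the point x, -y, -z); pixel columns grow to the right and rows downward; lengths in mm; the calibration is good to about 2 mm. A picture is of the moment at which its call begins. camera_params takes no time and is no camera call.
- job_done(): hands the job in; it is judged then, once.
The state is a dict: "time": time; "joint_pos": joint angles; "qd": joint speeds; "joint_torque": joint torques, N m; "tcp_pos": TCP position; "eef_rot": TCP orientation; "wrist_force": force on the tool from outside, world axes, zero at the start; "moment": the same for the moment, N m; "width": finger opening in mm; "grip_force": force on a finger pad.
Only numpy, scipy, OpenCV 4.12 (cv2) and the standard library are available. Lean on these libraries where they do the work, as an engineer would, in place of code of your own. Each camera call takes 0.05 s, during which the arm holds its last target. There are 200 camera calls.

## Working session

There is one attempt and no reset: what is moved stays moved. The work goes in short steps, Python scripts to look and compute and a shell command to move; the robot and the scene stay as the last step left them, time stands still between calls to the robot, and variables do not carry over. Pictures are saved under pics/ and viewed, at most 10 in all, crops included, and the job is handed in when it is done.

```bash
mkdir -p pics; ls; cat > h.py <<'E'
import numpy as np, cv2
from plant import env, camera, camera_params
def cloud(name, depth):
    p=camera_params(name); h,w=depth.shape
    v,u=np.mgrid[:h,:w].astype(float)
    xd=(u-p["cx"])/p["fx"]; yd=(v-p["cy"])/p["fy"]; x,y=xd.copy(),yd.copy()
    for _ in range(8):
        s=1+p["k1"]*(x*x+y*y); x,y=xd/s,yd/s
    P=np.stack([x*depth,-y*depth,-depth,np.ones_like(depth)],-1)
    W=P@np.array(p["world_from_camera"]).T
    W=W[...,:3]; W[depth<=0]=np.nan
    return W
E
python3 - <<'E'
from h import *
for n in("scene","top"):
    im,d=camera(n); np.savez(f"{n}0.npz",im=im,d=d); cv2.imwrite(f"pics/{n}0.png",im[...,::-1])
    p=camera_params(n); print(n,p["fx"],p["k1"],np.round(np.array(p["world_from_camera"]),2).tolist(),(d>0).mean())
print(env.observe())
E
```

```text
pics
scene 392.2500069546003 -0.06799079578712469 [[-0.85, 0.39, -0.36, 202.62], [-0.53, -0.63, 0.56, 486.39], [-0.01, 0.67, 0.74, 730.09], [0.0, 0.0, 0.0, 1.0]] 0.9961011904761905
top 500.4759246395479 -0.04267720832326062 [[-0.02, 0.99, -0.16, 361.08], [-1.0, -0.02, -0.0, -25.79], [-0.0, 0.16, 0.99, 1203.86], [0.0, 0.0, 0.0, 1.0]] 0.9957482993197279
{'time': 0.1, 'joint_pos': array([-1.17969167e+00,  3.08949967e-01,  1.63505564e+00,  4.90734954e-06,
        1.19972607e+00, -6.96995092e-02]), 'qd': array([-5.51508111e-04, -3.77813821e-03, -2.13544166e-03,  1.16311846e-03,
       -1.91254766e-05, -3.27370623e-04]), 'joint_torque': array([-6.46837416e-04, -4.16407228e+01, -2.77645040e+01, -1.08334243e-04,
        4.03018363e-03,  1.31099773e-05]), 'tcp_pos': array([ 277.61593158, -559.14431176,  241.14368056]), 'eef_rot': array([ 9.73574298e-01,  2.28368000e-01, -1.68877810e-04, -1.05609459e-03]), 'wrist_force': array([-0.45987445, -0.05269097,  0.87278374]), 'moment': array([-0.01693644,  0.00614974,  0.01912476]), 'grip_force': 0.0, 'width': 85.59786859924775}
```

View pics/scene0.png

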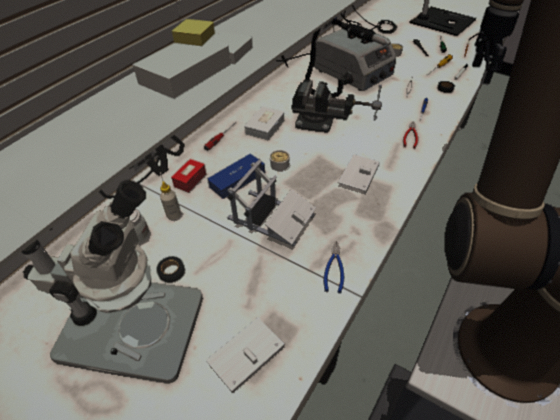

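View pics/top0.png

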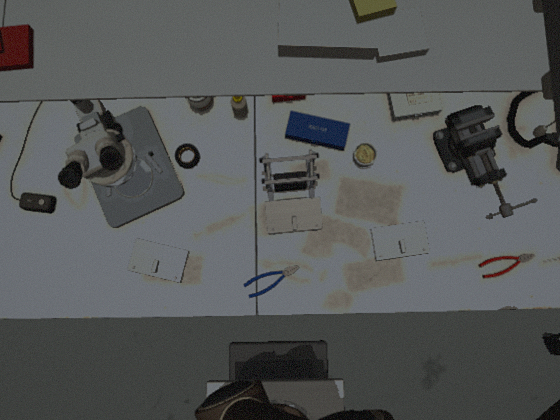

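The scene view shows loose slats at (247,353) and (360,174), and the guard at (270,200). In the top view the slats are at (158,260) and (400,241), the fixed slat at (293,216), the bars at rows 158–190, and the cutters at (270,280).

```bash
python3 - <<'E'
from h import *
C={}
for n in("scene","top"):
    f=np.load(n+"0.npz"); C[n]=(cloud(n,f["d"]),f["im"])
def yawfit(P):
    r=cv2.minAreaRect(P[:,:2].astype(np.float32)); return np.round(r[0],1),np.round(r[1],1),round(r[2],2)
reg={"L":{"top":(125,230,195,290),"scene":(195,310,295,400)},"R":{"top":(362,212,440,270),"scene":(330,145,385,205)}}
for s in reg:
  for n in reg[s]:
    W,im=C[n]; a,b,c,d=reg[s][n]; Q=W[b:d,a:c].reshape(-1,3)
    Q=Q[np.isfinite(Q).all(1)]
    b0=np.median(Q[Q[:,2]<8][:,2])
    m=((W[...,2]-b0>9)&(W[...,2]-b0<20)); mk=np.zeros(m.shape,np.uint8); mk[b:d,a:c]=m[b:d,a:c]
    k,l,st,_=cv2.connectedComponentsWithStats(mk); i=1+st[1:,4].argmax(); P=W[l==i]
    R=Q[(Q[:,2]-b0>25)&(Q[:,2]-b0<36)]
    print(s,n,"bench",b0.round(1),"plate z",np.median(P[:,2]).round(1),len(P),yawfit(P),"rib",len(R),R.mean(0).round(1),R[:,2].max().round(1),yawfit(R))
# guard
for n,(a,b,c,d) in {"top":(262,196,324,234),"scene":(262,190,318,250)}.items():
    W,im=C[n]; Q=W[b:d,a:c].reshape(-1,3); Q=Q[np.isfinite(Q).all(1)]; Q=Q[(Q[:,2]>15)]
    best=None; rng=np.random.default_rng(0)
    for _ in range(500):
        p=Q[rng.choice(len(Q),3,False)]; nn=np.cross(p[1]-p[0],p[2]-p[0]); 
        if np.linalg.norm(nn)<100: continue
        nn/=np.linalg.norm(nn); nn*=np.sign(nn[2]); i=abs((Q-p[0])@nn)<2
        if nn[2]>.8 and (best is None or i.sum()>best.sum()): best=i
    P=Q[best]; c0=P.mean(0); nn=np.linalg.svd(P-c0)[2][2]; nn*=np.sign(nn[2])
    print("fixed",n,len(P),c0.round(1),"normal",nn.round(3),"tilt",np.degrees(np.arccos(nn[2])).round(1),"yaw",np.degrees(np.arctan2(-nn[1],-nn[0])).round(1))
    ux=np.array([0,1,0.]); ux=np.cross(ux,nn); uy=np.cross(nn,ux/np.linalg.norm(ux)); ux=np.cross(uy,nn)
    q=(P-c0)@np.stack([ux,uy]).T; r=cv2.minAreaRect(q.astype(np.float32)); print(" rect",np.round(r[0],1),np.round(r[1],1),r[2], "centre",(c0+r[0][0]*ux+r[0][1]*uy).round(1))
    h=(Q-c0)@nn; R=Q[(h>8)&(h<22)]; print(" rib?",len(R),R.mean(0).round(1))
E
python3 - <<'E'
import numpy as np,cv2
f=np.load('top0.npz')['im'][140:240,240:345,::-1]; g=np.load('scene0.npz')['im'][150:250,215:320,::-1]
cv2.imwrite('pics/g0.png',np.clip(cv2.resize(np.hstack([f,g]),None,fx=3.8,fy=3.8,interpolation=cv2.INTER_CUBIC)*1.6,0,255))
E
```

```text
L top bench -1.5 plate z 13.7 1711 (array([435. , 271.2]), array([131.7,  78.4]), 75.69) rib 56 [420.1 274.5  29.6] 33.6 (array([420.3, 274.9]), array([11.3, 29.2]), 76.71)
L scene bench -0.4 plate z 14.7 2686 (array([433.7, 274.5]), array([130.8,  79.9]), 75.82) rib 84 [418.  279.3  29.8] 35.0 (array([419.2, 278.6]), array([ 9.2, 30.9]), 74.72)
R top bench -1.1 plate z 14.0 1658 (array([ 470.9, -307.2]), array([ 78.6, 131.8]), 6.78) rib 56 [ 455.4 -308.1   29.7] 34.3 (array([ 455.4, -308.6]), array([29.2, 10.2]), 5.05)
R scene bench -0.5 plate z 14.7 875 (array([ 470. , -305.5]), array([ 79.3, 135.6]), 6.77) rib 43 [ 454.  -304.3   29.4] 33.3 (array([ 454. , -306.4]), array([28.9, 12. ]), 8.33)
fixed top 1069 [534.4 -53.4  37.4] normal [-0.423 -0.033  0.905] tilt 25.1 yaw 4.4
 rect [-1.2 -0.9] [ 78.5 129.8] 3.7217376232147217 centre [533.4 -54.3  36.8]
 rib? 53 [514.9 -55.5  45.1]
fixed scene 1171 [532.8 -46.3  37.6] normal [-0.425 -0.028  0.905] tilt 25.2 yaw 3.8
 rect [-1.  -3.3] [ 77.6 131.7] 3.77192759513855 centre [532.  -49.6  37.1]
 rib? 78 [526.7 -48.4  49.9][ WARN:0@0.022] global loadsave.cpp:1063 imwrite_ Unsupported depth image for selected encoder is fallbacked to CV_8U.
```

View pics/g0.png

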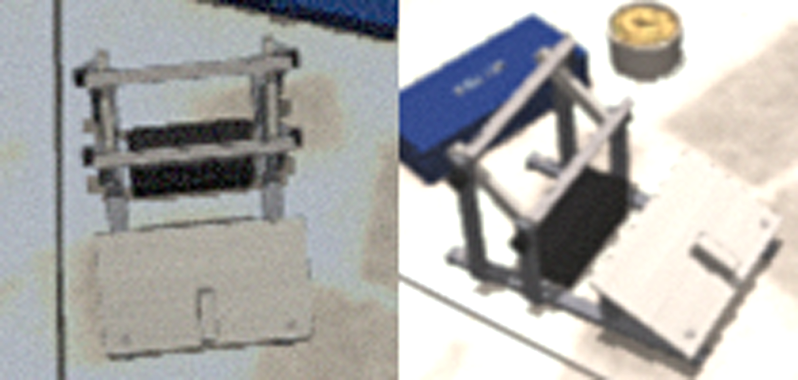

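The crop shows the fixed slat with its rib towards the tail, and two bare bars above it with the adaptor below. In the top crop the middle bar runs about (95,158)–(300,142) and the top bar about (85,75)–(295,62).

```bash
cat >> h.py <<'E'
from scipy.spatial.transform import Rotation as Ro
def Rs(yaw,tilt=0): # slat orientation (deg)
    return Ro.from_euler('z',yaw,degrees=True)*Ro.from_euler('y',-tilt,degrees=True)
FLIP=Ro.from_euler('x',180,degrees=True)
F=Rs(3.9,25); FO=np.array([539,-51.6,24.3])   # fixed slat frame
def togo(p,R=None):
    "shift along present tool axes (cm), then turn (deg) to reach TCP p, slat orientation R"
    s=env.observe(); T=Ro.from_quat(s["eef_rot"])
    print("t",round(s["time"],2),"tcp",s["tcp_pos"].round(1),"F",s["wrist_force"].round(1),"w",round(s["width"],1),"grip",round(s["grip_force"],1))
    print("shift cm",(T.inv().apply(np.array(p)-s["tcp_pos"])/10).round(2),end=" ")
    if R is not None: print("turn deg",np.degrees((T.inv()*R*FLIP).as_rotvec()).round(1),end="")
    print()
E
python3 - <<'E'
from h import *
for n,o in(("top",[538.7+1,-53.9,23.2]),("scene",[538.3,-49.2,23.5])):
    f=np.load(n+"0.npz"); W=cloud(n,f["d"]); Q=F.inv().apply(W.reshape(-1,3)-o)
    Q=Q[np.isfinite(Q).all(1)&(abs(Q[:,1])<58)]
    for z0 in(26,41):
        P=Q[(abs(Q[:,2]-z0)<3)&(Q[:,0]>55)&(Q[:,0]<170)]
        print(n,z0,len(P),np.percentile(P[:,0],[2,25,50,75,98]).round(1),"z",np.median(P[:,2]).round(1))
        for ys in((-55,-20),(-20,20),(20,55)):
            k=(P[:,1]>ys[0])&(P[:,1]<ys[1]); print("   ",k.sum(),np.median(P[k,0]).round(1))
togo([455,-307,129],Rs(6.8))
E
```

```text
top 26 183 [ 83.8  86.5  88.8  91.4 149.6] z 25.8
    60 89.3
    46 88.0
    64 89.1
top 41 171 [135.6 137.6 139.9 142.1 143.8] z 41.0
    49 139.9
    60 139.8
    54 140.0
scene 26 158 [ 84.2  86.3  88.7  91.1 150.1] z 25.8
    47 89.6
    43 87.8
    54 88.6
scene 41 136 [136.  137.6 139.7 141.7 143.8] z 41.1
    35 140.1
    48 139.6
    44 139.7
t 0.1 tcp [ 277.6 -559.1  241.1] F [-0.5 -0.1  0.9] w 85.6 grip 0.0
shift cm [ 27.1  -14.67  11.25] turn deg [-0.1  0.  19.6]
```

```bash
python3 -m inch '[100,2.7,-1.46,1.1,0,0,0,100,2.7,-1.46,1.1,0,0,0,100,2.7,-1.46,1.1,0,0,0,100,2.7,-1.46,1.1,0,0,0,100,2.7,-1.46,1.1,0,0,0]' 70
python3 -m inch '[100,2.7,-1.46,1.1,0,0,0,100,2.7,-1.46,1.1,0,0,0,100,2.7,-1.46,1.1,0,0,0,100,2.7,-1.46,1.1,0,0,0,100,2.7,-1.46,1.1,0,0,0]'
python3 -m inch '[100,0,0,0,0,0,6.5,100,0,0,0,0,0,6.5,100,0,0,0,0,0,6.6,100,0,0,0,0,0,0]'
python3 -c "
from h import *
togo([455,-307,29.5],Rs(6.8))"
```

```text
time: 0.52
tcp_pos: [366.6, -432.9, 186.3]
eef_rot: [0.974, 0.228, -0.0, -0.0]
wrist_force: [0.4, 0.2, -0.6]
width: 85.4
grip_force: 0.0
time: 0.93
tcp_pos: [455.1, -307.4, 131.4]
eef_rot: [0.974, 0.228, -0.0, -0.0]
wrist_force: [0.8, -0.4, -0.3]
width: 85.1
grip_force: 0.0
time: 1.27
tcp_pos: [454.7, -308.3, 131.7]
eef_rot: [0.998, 0.059, -0.0, -0.0]
wrist_force: [-0.3, 0.5, 0.5]
width: 85.5
grip_force: 0.0
t 1.27 tcp [ 454.7 -308.3  131.7] F [-0.3  0.5  0.5] w 85.5 grip 0.0
shift cm [ 0.06 -0.11 10.22] turn deg [-0.1  0.1 -0.1]
```

```bash
python3 -m inch '[100,0,0,3,0,0,0,100,0,-0.1,3,0,0,0,100,0,0,2.2,0,0,0,100,0,0,1.2,0,0,0,100,0,0,0.8,0,0,0]'
python3 -m inch '[0,0,0,0,0,0,0,0,0,0,0,0,0,0,0,0,0,0,0,0,0,0,0,0,0,0,0,0,0,0,0,0,0,0,0]' 70
python3 -m inch '[0,0,0,0,0,0,0,0,0,0,0,0,0,0,0,0,0,0,0,0,0,0,0,0,0,0,0,0,0,0,0,0,0,0,0]' 70
python3 -c "
from h import *
togo([455,-307,29.5],Rs(6.8))"
```

```text
time: 1.68
tcp_pos: [453.4, -307.2, 28.3]
eef_rot: [0.998, 0.06, -0.001, -0.001]
wrist_force: [-0.3, -0.5, 0.2]
width: 85.5
grip_force: 0.0
time: 2.1
tcp_pos: [455.6, -308.8, 31.6]
eef_rot: [0.998, 0.059, 0.001, 0.001]
wrist_force: [-0.4, -0.2, 0.5]
width: 25.8
grip_force: 0.0
time: 2.52
tcp_pos: [455.3, -308.5, 31.4]
eef_rot: [0.998, 0.059, 0.001, 0.0]
wrist_force: [-0.7, 1.0, 5.8]
width: 7.5
grip_force: 70.4
t 2.52 tcp [ 455.3 -308.5   31.4] F [-0.7  1.   5.8] w 7.5 grip 70.4
shift cm [-0.02 -0.15  0.19] turn deg [ 0.1 -0.1  0. ]
```

```bash
python3 -m inch '[0,0,0,-1,0,0,0,0,0,0,-3,0,0,0,0,0,0,-4,0,0,0,0,0,0,-4,0,0,0,0,0,0,-4,0,0,0]'
python3 -m inch '[0,0,0,0,0,0,2.9,0,0,0,0,0,6.3,0,0,0,0,0,6.3,0,0,0,0,0,6.2,0,0,0,0,0,6.2,0]'
python3 -c "
from h import *
im,d=camera('scene'); np.savez('s1.npz',im=im,d=d); cv2.imwrite('pics/s1.png',cv2.resize(im[60:230,260:470,::-1],None,fx=3.5,fy=3.5))
togo(FO+F.apply([52.3,0,15+60+31.4]),F)"
```

```text
time: 2.93
tcp_pos: [453.8, -307.3, 191.5]
eef_rot: [0.998, 0.059, -0.001, -0.001]
wrist_force: [0.4, 0.0, -1.3]
width: 7.8
grip_force: 69.4
t 2.98 tcp [ 458.7 -311.1  201.1] F [ 2.1 -1.1  3.8] w 7.8 grip 69.5
shift cm [ 11.24 -24.86   5.69] turn deg [-0.1 24.4  3. ]$: bad value
```

View pics/s1.png

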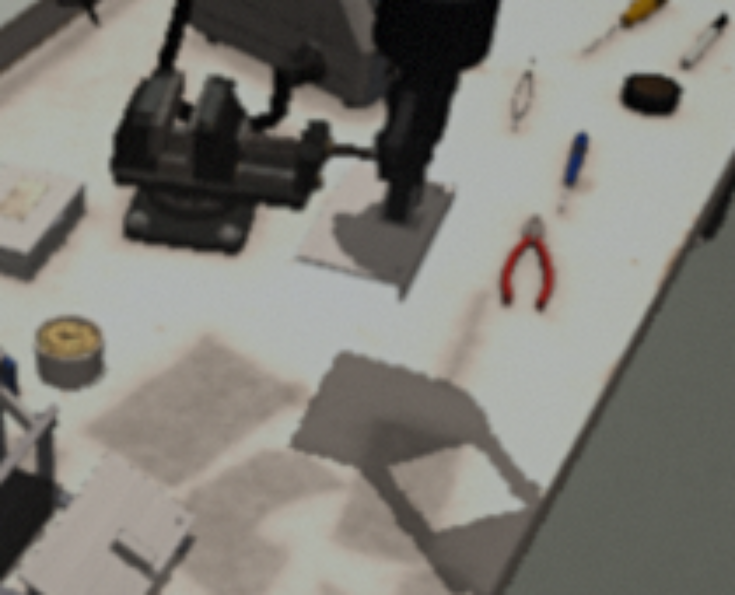

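The slat hangs level in the fingers, at about (380,240) in the crop. The turn call was miscounted and refused, so I repeat it.

```bash
python3 -m inch '[0,0,0,0,0,0,3, 0,0,0,0,0,6.2,0, 0,0,0,0,0,6.1,0, 0,0,0,0,0,6.1,0, 0,0,0,0,0,6.1,0]'
python3 -c "
from h import *
togo(FO+F.apply([52.3,0,15+60+31.4]),F)"
```

```text
time: 3.4
tcp_pos: [454.6, -307.9, 191.0]
eef_rot: [0.976, 0.033, 0.214, -0.006]
wrist_force: [-0.8, 0.3, -1.9]
width: 7.5
grip_force: 69.5
t 3.4 tcp [ 454.6 -307.9  191. ] F [-0.8  0.3 -1.9] w 7.5 grip 69.5
shift cm [  7.42 -25.02   8.67] turn deg [ 0.1  0.2 -0. ]
```

```bash
python3 -m inch '[0,1,-3,0,0,0,0, 0,1,-3.2,0,0,0,0, 0,1,-3.2,0,0,0,0, 0,1,-3.2,0,0,0,0, 0,1,-3.2,0,0,0,0]'
python3 -m inch '[0,1,-3.2,0,0,0,0, 0,1,-3.2,0,0,0,0, 0,0.4,-2.8,2,0,0,0, 0,0,0,3.3,0,0,0, 0,0,0,3.3,0,0,0]'
python3 -m inch '[0,0,0,0,0,0,0, 0,0,0,0,0,0,0]'
cat > held.py <<'E'
from h import *
# held slat pose in fixed frame, from both views: points h in the given band over fixed plane
import sys
k=sys.argv[1]; lo,hi=float(sys.argv[2]),float(sys.argv[3]); xr=float(sys.argv[4])
for n,o in(("top",[538.7+1,-53.9,23.2]),("scene",[538.3,-49.2,23.5])):
    im,d=camera(n); np.savez(f"{n}_{k}.npz",im=im,d=d)
    cv2.imwrite(f"pics/{n}_{k}.png",cv2.resize(im[120:260,210:370,::-1],None,fx=4,fy=4))
    Q=F.inv().apply(cloud(n,d).reshape(-1,3)-o); Q=Q[np.isfinite(Q).all(1)]
    P=Q[(Q[:,2]>lo)&(Q[:,2]<hi)&(abs(Q[:,1])<85)&(abs(Q[:,0]-xr)<60)]
    A=np.c_[P[:,:2],np.ones(len(P))]; w=np.ones(len(P),bool)
    for _ in range(6):
        c=np.linalg.lstsq(A[w],P[w,2],rcond=None)[0]; w=abs(A@c-P[:,2])<2.5
    P=P[w]; r=cv2.minAreaRect(P[:,:2].astype(np.float32))
    print(n,len(P),"x",np.percentile(P[:,0],[1,99]).round(1),"y",np.percentile(P[:,1],[1,99]).round(1),"zmid",(c@[*r[0],1]).round(1),"slopes",c[:2].round(3),"rect",np.round(r[0],1),np.round(r[1],1),round(r[2],1))
E
python3 held.py a 78 100 67
python3 -c "
from h import *
togo(FO+F.apply([52.3,0,15+60+31.4]),F)"
```

```text
time: 3.82
tcp_pos: [488.7, -146.0, 210.8]
eef_rot: [0.977, 0.032, 0.212, -0.007]
wrist_force: [-0.1, -0.7, -1.2]
width: 7.9
grip_force: 69.5
time: 4.23
tcp_pos: [542.0, -49.6, 143.6]
eef_rot: [0.976, 0.035, 0.214, -0.007]
wrist_force: [-0.2, -0.5, -1.8]
width: 7.8
grip_force: 69.5
time: 4.4
tcp_pos: [538.3, -50.5, 139.2]
eef_rot: [0.977, 0.033, 0.208, -0.008]
wrist_force: [0.0, -0.3, -1.0]
width: 7.8
grip_force: 69.4
top 1169 x [ 40.9 102. ] y [-63.7  64.3] zmid 87.4 slopes [-0.021  0.003] rect [69.4  0.5] [129.8  66.8] 89.8
scene 1209 x [ 27.7 104.3] y [-63.8  64. ] zmid 89.1 slopes [-0.015  0.001] rect [66.  -1.1] [132.3  77.9] 90.0
t 4.5 tcp [541.  -51.9 143.5] F [ 0.  -0.3 -2. ] w 7.7 grip 69.5
shift cm [ 0.01 -0.05  0.08] turn deg [ 0.1  0.5 -0.1]
```

View pics/scene_a.png

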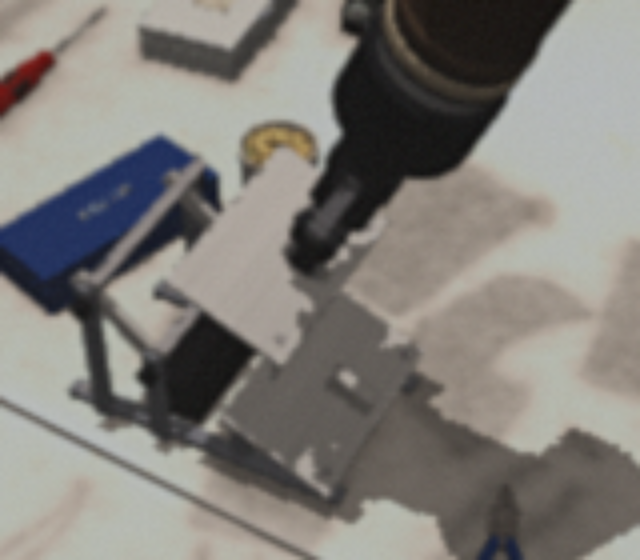

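The held slat, from (170,280) to (310,150) in the crop, is parallel to the bottom slat and in line sideways. It is about 8 mm high of the seat and its head is about 1° low. Next: correct the tilt and go down.

```bash
python3 -m inch '[0,0,0,0.5,0,0.9,0, 0,0,0,1.2,0,0,0, 0,0,0,1.2,0,0,0, 0,0,0,1.0,0,0,0, 0,0,0,0.5,0,0,0]'
python3 -m inch '[0,0,0,0.2,0,0,0, 0,0,0,0,0,0,0, 0,0,0,0,0,0,0]'
python3 held.py b 28 48 67
python3 -c "
from h import *
togo(FO+F.apply([52.3,0,15+5.5+31.4]),F)"
```

```text
time: 4.92
tcp_pos: [560.9, -51.4, 105.1]
eef_rot: [0.975, 0.032, 0.222, -0.007]
wrist_force: [0.7, -0.1, -1.9]
width: 7.8
grip_force: 69.5
time: 5.17
tcp_pos: [561.1, -50.8, 102.5]
eef_rot: [0.975, 0.032, 0.221, -0.007]
wrist_force: [-0.4, -0.9, -2.8]
width: 7.9
grip_force: 69.5
top 1053 x [ 46.1 107.3] y [-64.8  62.4] zmid 45.0 slopes [-0.001 -0.006] rect [74.6 -1.5] [129.8  67.2] 89.1
scene 1113 x [ 30.6 107.4] y [-64.  63.] zmid 44.9 slopes [ 0.003 -0.002] rect [69.1 -1.5] [131.   77.9] 89.9
t 5.27 tcp [560.9 -50.6 102.2] F [-0.4 -0.  -2. ] w 7.5 grip 69.5
shift cm [-0.06 -0.05  0.94] turn deg [ 0.1 -0.5 -0.1]
```

```bash
python3 -m inch '[0,0,0,0.3,0,0,0, 0,0,0,0.3,0,0,0, 0,0,0,0,0,0,0, 0,0,0,0,0,0,0]'
python3 -m inch '[0,0,0,0.1,0,0,0, 0,0,0,0,0,0,0, 0,0,0,0,0,0,0]'
python3 -m inch '[0,0,0,0.1,0,0,0, 0,0,0,0,0,0,0, 0,0,0,0,0,0,0]'
python3 -m inch '[0,0,0,0.1,0,0,0, 0,0,0,0,0,0,0, 0,0,0,0,0,0,0]'
python3 held.py c 20 46 67
```

```text
time: 5.6
tcp_pos: [562.9, -50.1, 95.3]
eef_rot: [0.975, 0.032, 0.219, -0.007]
wrist_force: [0.1, 0.1, -0.7]
width: 7.7
grip_force: 69.5
time: 5.85
tcp_pos: [563.5, -50.2, 94.7]
eef_rot: [0.975, 0.032, 0.22, -0.007]
wrist_force: [-0.9, -0.5, -1.9]
width: 7.8
grip_force: 69.5
time: 6.1
tcp_pos: [563.9, -50.2, 93.9]
eef_rot: [0.975, 0.032, 0.22, -0.007]
wrist_force: [0.1, -0.8, -1.6]
width: 7.9
grip_force: 69.5
time: 6.35
tcp_pos: [564.5, -50.2, 93.0]
eef_rot: [0.975, 0.032, 0.22, -0.007]
wrist_force: [0.4, 0.0, -1.7]
width: 7.6
grip_force: 69.5
top 1027 x [ 45.  106.6] y [-64.9  62.9] zmid 35.1 slopes [ 0.001 -0.001] rect [72.1 -1. ] [129.8  70.1] 89.8
scene 1112 x [ 29.6 106.4] y [-63.4  63.4] zmid 34.9 slopes [0.004 0.002] rect [68.2 -0.7] [130.7  78. ] 89.9
```

```bash
python3 -m inch '[0,-0.2,0,0,0,0,0, 0,-0.2,0,0,0,0,0, 0,-0.2,0,0,0,0,0, 0,-0.1,0,0,0,0,0, 0,0,0,0,0,0,0]'|grep -v rot
for i in 1; do python3 -m inch '[0,-0.1,0,0,0,0,0, 0,0,0,0,0,0,0]'|grep -E 'tcp|force'
python3 -m inch '[0,-0.1,0,0,0,0,0, 0,0,0,0,0,0,0]'|grep -E 'tcp|force'
python3 -m inch '[0,-0.1,0,0,0,0,0, 0,0,0,0,0,0,0]'|grep -E 'tcp|force'; done
```

```text
time: 6.87
tcp_pos: [557.5, -50.5, 89.7]
wrist_force: [-0.1, -0.2, -0.4]
width: 7.4
grip_force: 69.6
tcp_pos: [556.9, -50.6, 89.4]
wrist_force: [-0.5, -0.9, -0.5]
grip_force: 69.5
tcp_pos: [556.1, -50.7, 89.0]
wrist_force: [-0.4, -0.1, -0.7]
grip_force: 69.5
tcp_pos: [555.0, -50.7, 88.5]
wrist_force: [-0.0, 0.3, -1.6]
grip_force: 69.5
```

```bash
python3 -m inch '[0,-0.1,0,0,0,0,0, 0,0,0,0,0,0,0]'|grep -E 'tcp|wrist'
python3 -m inch '[0,-0.1,0,0,0,0,0, 0,0,0,0,0,0,0]'|grep -E 'tcp|wrist'
python3 held.py d 20 46 57
```

```text
tcp_pos: [554.5, -50.9, 88.3]
wrist_force: [0.4, 0.4, -2.0]
tcp_pos: [554.3, -51.1, 88.4]
wrist_force: [2.4, 1.3, -1.5]
top 1046 x [33.9 95.3] y [-65.2  62.5] zmid 35.3 slopes [-0.001  0.004] rect [60.7 -1.2] [ 70.7 129.9] 0.0
scene 1088 x [18.5 95.2] y [-64.2  63.5] zmid 34.8 slopes [0.006 0.   ] rect [46.9 -0.9] [130.4  98.2] 89.9
```

```bash
python3 -m inch '[0,-0.1,0,0,0,0,0, 0,0,0,0,0,0,0]'|grep -E 'tcp|wrist'
python3 -m inch '[0,-0.05,0,0,0,0,0, 0,0,0,0,0,0,0]'|grep -E 'tcp|wrist'
```

```text
tcp_pos: [554.2, -51.3, 88.5]
wrist_force: [4.4, 1.7, -1.9]
tcp_pos: [554.2, -51.3, 88.5]
wrist_force: [5.3, 1.7, -1.6]
```

Hook contact: the force rises while the TCP stands still. I back off 1 mm and lower 5 mm into the slot.

```bash
python3 -m inch '[0,0.1,0,0.15,0,0,0, 0,0,0,0.15,0,0,0, 0,0,0,0,0,0,0]'|grep -E 'tcp|wrist'
python3 -m inch '[0,0,0,0.1,0,0,0, 0,0,0,0,0,0,0]'|grep -E 'tcp|wrist'
python3 -m inch '[0,0,0,0.1,0,0,0, 0,0,0,0,0,0,0]'|grep -E 'tcp|wrist'
python3 held.py e 15 42 57
```

```text
tcp_pos: [555.4, -51.2, 85.5]
wrist_force: [2.7, 0.4, 1.4]
tcp_pos: [555.8, -51.2, 84.7]
wrist_force: [2.7, 0.7, 2.3]
tcp_pos: [556.4, -51.2, 84.0]
wrist_force: [3.8, -0.3, 3.0]
top 1045 x [33.6 95.3] y [-65.4  62.4] zmid 30.2 slopes [0.004 0.004] rect [61.1 -1.6] [ 69.8 130.2] 0.2
scene 1101 x [18.2 95.1] y [-63.7  63. ] zmid 30.1 slopes [ 0.006 -0.   ] rect [46.5 -1.9] [ 98.6 132. ] 0.2
```

Plate height is 30 (z 15), so it is seated and parallel. Release and withdraw.

```bash
python3 -m inch '[30,0,0,0,0,0,0, 60,0,0,0,0,0,0, 100,0,0,0,0,0,0, 100,0,0,0,0,0,0, 100,0,0,0,0,0,0]'|grep -E 'tcp|wrist|wid'
python3 -m inch '[100,0,0,0,0,0,0, 100,0,0,-1,0,0,0, 100,0,0,-3,0,0,0, 100,0,0,-4,0,0,0, 100,0,0,-4,0,0,0]'|grep -E 'tcp|wrist|wid'
python3 held.py f 15 42 57
python3 -c "
from h import *
togo([418.8,277,150],Rs(-14.3))"
```

```text
tcp_pos: [553.9, -50.4, 82.1]
wrist_force: [0.2, 0.1, -1.6]
width: 68.0
tcp_pos: [502.0, -53.9, 190.9]
wrist_force: [1.1, 0.1, 0.4]
width: 85.3
top 1341 x [18.2 95.2] y [-65.3  61.9] zmid 29.6 slopes [0.009 0.001] rect [47.  -1.6] [ 98.6 129.9] 0.1
scene 1318 x [18.4 95.1] y [-65.4  62.9] zmid 30.0 slopes [-0.     0.001] rect [46.6 -1.5] [ 98.8 131.1] 0.2
t 9.75 tcp [506.6 -55.4 199. ] F [ 1.3 -1.1  1. ] w 85.4 grip 0.0
shift cm [ -7.99 -33.77   1.36] turn deg [ -3.9 -26.   17.8]
```

View pics/scene_f.png

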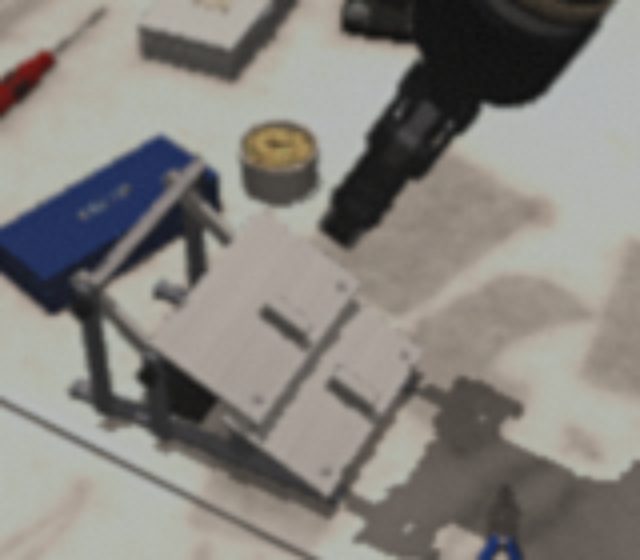

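The middle slat lies flat and in line, released, from (155,335) to (265,430) with its rib at (285,320). Next, slat L: untilt, yaw, travel.

```bash
python3 -m inch '[100,0,-2,0,0,-6.4,0, 100,0,-3,0,0,-6.4,0, 100,0,-3,0,0,-6.3,0, 100,0,-3,0,0,-6.3,0, 100,0,0,0,0,0,6.1]'|grep -E 'tcp'
python3 -m inch '[100,0,0,0,0,0,6.1, 100,0,0,0,0,0,6,100,0,0,0,0,0,0,100,0,0,0,0,0,0]'|grep -E 'tcp'
python3 -c "
from h import *
togo([418.8,277,110],Rs(-14.3))"
```

```text
tcp_pos: [499.4, 60.2, 191.4]
tcp_pos: [496.1, 55.7, 190.6]
t 10.5 tcp [496.1  55.7 190.6] F [-1.   0.3 -0.9] w 85.5 grip 0.0
shift cm [-12.92 -19.55   8.07] turn deg [0.  0.1 0.1]
```

```bash
python3 -m inch '[100,-1.8,-2.8,0.8,0,0,0, 100,-1.8,-2.8,1.2,0,0,0, 100,-1.8,-2.8,1.2,0,0,0, 100,-1.8,-2.8,1.2,0,0,0, 100,-1.8,-2.8,1.2,0,0,0]'|grep -E 'tcp'
python3 -m inch '[100,-1.9,-2.8,1.2,0,0,0, 100,-1.9,-2.8,1.2,0,0,0, 100,0,0,0,0,0,0, 100,0,0,0,0,0,0]'|grep -E 'tcp'
python3 -c "
from h import *
togo([419.5,276.8,30],Rs(-14.3))"
```

```text
tcp_pos: [443.6, 214.5, 134.9]
tcp_pos: [419.9, 277.9, 110.5]
t 11.25 tcp [419.9 277.9 110.5] F [-0.8 -0.7 -0.6] w 85.5 grip 0.0
shift cm [0.01 0.11 8.05] turn deg [0.1 0.1 0.2]
```

```bash
python3 -m inch '[100,0,0.1,3,0,0,0, 100,0,0,2.5,0,0,0, 100,0,0,1.5,0,0,0, 100,0,0,1.0,0,0,0, 100,0,0,0,0,0,0]' | grep -E 'tcp|wrist'
python3 -m inch '[0,0,0,0,0,0,0,0,0,0,0,0,0,0,0,0,0,0,0,0,0,0,0,0,0,0,0,0,0,0,0,0,0,0,0]' 70 | grep tcp
python3 -m inch '[0,0,0,0,0,0,0,0,0,0,0,0,0,0,0,0,0,0,0,0,0,0,0,0,0,0,0,0,0,0,0,0,0,0,0]' 70
python3 -m inch '[0,0,0,-1,0,0,0, 0,0,0,-3,0,0,0, 0,0,0,-4,0,0,0, 0,0,0,-4,0,0,0, 0,0,0,-4,0,0,0]'
python3 -m inch '[0,0,0,-2,0,0,-6.1, 0,0,0,-1,0,0,-6.1, 0,0,0,0,0,0,-6, 0,0,0,0,0,6.3,0, 0,0,0,0,0,6.3,0]' | grep tcp
python3 -m inch '[0,0,0,0,0,6.2,0, 0,0,0,0,0,6.2,0, 0,0,0,0,0,0,0]'
python3 -c "
from h import *
togo(FO+F.apply([108.7+10-15,-1,30+60+31.4]),F)"
```

```text
tcp_pos: [420.2, 274.4, 29.8]
wrist_force: [0.0, 0.1, 1.1]
tcp_pos: [421.8, 276.6, 32.5]
time: 12.5
tcp_pos: [421.5, 276.6, 32.3]
eef_rot: [0.992, -0.125, 0.0, -0.0]
wrist_force: [-1.1, -1.1, 6.4]
width: 7.7
grip_force: 70.0
time: 12.92
tcp_pos: [420.1, 275.8, 192.9]
eef_rot: [0.992, -0.125, -0.001, 0.0]
wrist_force: [0.7, 0.7, -1.3]
width: 7.6
grip_force: 69.1
tcp_pos: [422.7, 276.5, 222.8]
time: 13.58
tcp_pos: [415.8, 273.9, 218.0]
eef_rot: [0.976, 0.034, 0.214, -0.005]
wrist_force: [-0.8, -0.8, -2.6]
width: 7.8
grip_force: 69.2
t 13.58 tcp [415.8 273.9 218. ] F [-0.8 -0.8 -2.6] w 7.8 grip 69.2
shift cm [11.29 33.41  9.74] turn deg [0.2 0.3 0.1]
```

```bash
python3 -m inch '[0,1.1,3.2,0,0,0,0, 0,1.1,3.3,0,0,0,0, 0,1.1,3.4,0,0,0,0, 0,1.1,3.4,0,0,0,0, 0,1.1,3.4,0,0,0,0]'|grep tcp
python3 -m inch '[0,1.1,3.4,0,0,0,0, 0,1.1,3.4,0,0,0,0, 0,1.2,3.4,0,0,0,0, 0,1.2,3.4,0,0,0,0, 0,1.2,3.1,2,0,1,0]'|grep tcp
python3 -m inch '[0,0,0,3,0,0,0, 0,0,0,2.7,0,0,0, 0,0,0,2,0,0,0, 0,0,0,0,0,0,0, 0,0,0,0,0,0,0]'|grep -E 'tcp|wrist'
python3 held.py g 90 115 118
python3 -c "
from h import *
togo(FO+F.apply([108.7+10-15,-1,30+60+31.4]),F)"
```

```text
tcp_pos: [482.6, 111.8, 245.9]
tcp_pos: [557.8, -52.8, 257.0]
tcp_pos: [587.2, -47.5, 180.6]
wrist_force: [-0.2, -0.1, -0.4]
top 1188 x [105.4 162.5] y [-64.   64.1] zmid 104.1 slopes [ 0.01  -0.001] rect [131.7   0.2] [129.6  62.6] 89.8
scene 1229 x [ 87.  163.8] y [-62.8  64.6] zmid 105.0 slopes [ 0.016 -0.002] rect [125.8   0.8] [132.1  78.5] 89.9
t 14.93 tcp [588.4 -47.6 183.3] F [ 0. -0.  0.] w 7.9 grip 69.2
shift cm [-0.84  0.16  0.16] turn deg [ 0.  -1.1 -0.1]
```

View pics/scene_g.png

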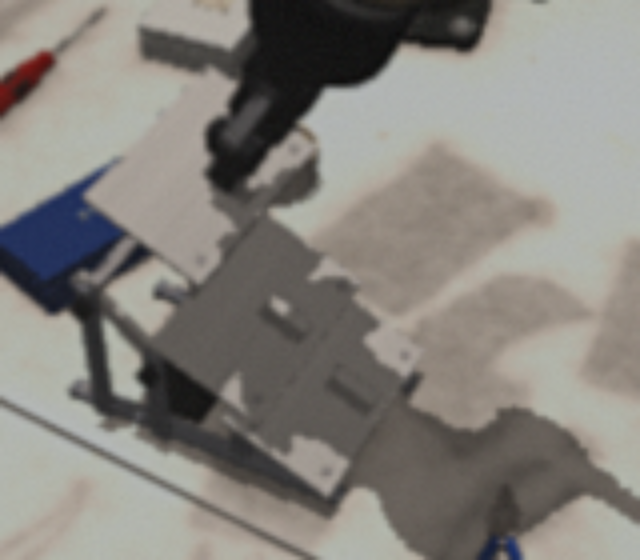

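The second slat is held over the top bar, from (85,195) to (210,75), parallel and 16 mm high of the seat. Move 6 mm downhill and lower.

```bash
python3 -m inch '[0,-0.6,0.1,0.5,0,-0.7,0, 0,0,0,1.2,0,0,0, 0,0,0,1.2,0,0,0, 0,0,0,1.0,0,0,0, 0,0,0,0.5,0,0,0]'|grep -E 'tcp|wrist'
python3 -m inch '[0,0,0,0.2,0,0,0, 0,0,0,0,0,0,0, 0,0,0,0,0,0,0, 0,0,0,0,0,0,0]'|grep -E 'tcp|wrist'
python3 held.py h 48 72 118
```

```text
tcp_pos: [601.1, -47.3, 139.3]
wrist_force: [0.6, -1.0, -0.9]
tcp_pos: [602.2, -47.5, 138.4]
wrist_force: [-0.1, -0.9, -1.4]
top 1026 x [102.1 158.1] y [-64.7  62.8] zmid 59.2 slopes [ 0.002 -0.002] rect [129.1  -1.1] [ 59.4 130.1] 0.2
scene 1132 x [ 81.1 158.2] y [-63.7  63.3] zmid 59.2 slopes [ 0.005 -0.004] rect [119.7  -1.2] [132.   78.3] 89.9
```

```bash
python3 -m inch '[0,0,0,0.3,0,0,0, 0,0,0,0.3,0,0,0, 0,0,0,0.15,0,0,0, 0,0,0,0,0,0,0]'|grep -E 'tcp|wrist'
python3 -m inch '[0,0,0,0.1,0,0,0, 0,0,0,0,0,0,0, 0,0,0,0,0,0,0]'|grep -E 'tcp|wrist'
python3 held.py i 40 62 118
```

```text
tcp_pos: [604.8, -47.1, 130.3]
wrist_force: [0.3, 0.6, -2.4]
tcp_pos: [605.5, -47.2, 130.0]
wrist_force: [1.0, 0.1, -1.3]
top 1033 x [102.1 157.4] y [-64.9  63.1] zmid 50.2 slopes [0.01  0.001] rect [125.5  -0.9] [129.9  65.1] 89.8
scene 1111 x [ 80.6 157.4] y [-64.1  63.5] zmid 50.1 slopes [0.003 0.   ] rect [119.2  -0.9] [131.4  78.6] 89.7
```

5.2 mm above seat height and about 10 mm uphill. Draw down.

```bash
python3 -m inch '[0,-0.2,0,0,0,0,0, 0,-0.2,0,0,0,0,0, 0,-0.2,0,0,0,0,0, 0,-0.1,0,0,0,0,0, 0,0,0,0,0,0,0]'|grep -E 'tcp|wrist'
python3 -m inch '[0,-0.1,0,0,0,0,0, 0,0,0,0,0,0,0]'|grep -E 'tcp|wrist'
python3 -m inch '[0,-0.1,0,0,0,0,0, 0,0,0,0,0,0,0]'|grep -E 'tcp|wrist'
python3 -m inch '[0,-0.1,0,0,0,0,0, 0,0,0,0,0,0,0]'|grep -E 'tcp|wrist'
python3 -m inch '[0,-0.1,0,0,0,0,0, 0,0,0,0,0,0,0]'|grep -E 'tcp|wrist'
```

```text
tcp_pos: [598.6, -47.5, 126.7]
wrist_force: [-0.1, 0.3, -0.6]
tcp_pos: [598.1, -47.7, 126.6]
wrist_force: [0.2, 1.0, -1.9]
tcp_pos: [597.3, -47.7, 126.1]
wrist_force: [0.7, 0.9, -1.5]
tcp_pos: [596.5, -47.9, 125.8]
wrist_force: [0.1, -0.2, -1.4]
tcp_pos: [596.3, -48.0, 125.8]
wrist_force: [1.7, 0.0, -1.4]
```

```bash
python3 -m inch '[0,-0.1,0,0,0,0,0, 0,0,0,0,0,0,0]'|grep -E 'tcp|wrist'
python3 -m inch '[0,-0.1,0,0,0,0,0, 0,0,0,0,0,0,0]'|grep -E 'tcp|wrist'
python3 held.py j 40 62 109
```

```text
tcp_pos: [596.2, -48.2, 126.0]
wrist_force: [4.6, 1.7, -1.3]
tcp_pos: [596.0, -48.3, 126.1]
wrist_force: [6.8, 2.4, -1.2]
top 1034 x [ 91.  147.3] y [-64.8  62.6] zmid 50.8 slopes [ 0.009 -0.005] rect [118.   -1.1] [ 61.1 130.6] 1.3
scene 1128 x [ 70.3 147.1] y [-64.1  63.3] zmid 50.5 slopes [0.005 0.002] rect [108.9  -1.6] [ 78.5 133.3] 0.4
```

Stopped at the bar at x ≈ 108.8, as expected. Back off and lower in.

```bash
python3 -m inch '[0,0.15,0,0.15,0,0,0, 0,0,0,0.15,0,0,0, 0,0,0,0,0,0,0]'|grep -E 'tcp|wrist'
python3 -m inch '[0,0,0,0.1,0,0,0, 0,0,0,0,0,0,0]'|grep -E 'tcp|wrist'
python3 -m inch '[0,0,0,0.1,0,0,0, 0,0,0,0,0,0,0]'|grep -E 'tcp|wrist'
python3 held.py k 36 58 109
```

```text
tcp_pos: [597.4, -48.0, 123.1]
wrist_force: [2.3, 0.6, 1.2]
tcp_pos: [597.7, -48.0, 122.2]
wrist_force: [3.4, 0.6, 3.1]
tcp_pos: [598.2, -48.1, 121.4]
wrist_force: [3.7, 0.2, 2.4]
top 1039 x [ 90.9 147.4] y [-65.3  62.7] zmid 45.6 slopes [ 0.011 -0.   ] rect [118.1  -1.2] [ 60.6 130.4] 0.9
scene 1136 x [ 61.3 147.2] y [-64.5  63.4] zmid 45.4 slopes [0.013 0.   ] rect [98.6 -1.3] [ 98.7 132. ] 0.1
```

```bash
python3 -m inch '[0,0,0,0.05,0,0,0, 30,0,0,0,0,0,0, 60,0,0,0,0,0,0, 100,0,0,0,0,0,0, 100,0,0,0,0,0,0]'|grep -E 'tcp|wrist|wid'
python3 -m inch '[100,0,0,0,0,0,0, 100,0,0,-1,0,0,0, 100,0,0,-3,0,0,0, 100,0,0,-4,0,0,0, 100,0,0,-4,0,0,0]'|grep -E 'tcp|wrist|wid'
python3 -m inch '[100,-2,0,-3,0,0,0, 100,0,0,0,0,0,0, 100,0,0,0,0,0,0, 100,0,0,0,0,0,0]'|grep -E 'wrist|wid'
python3 held.py l 36 58 109
python3 -c "
from h import *
for n,o in(('top',[539.7,-53.9,23.2]),('scene',[538.3,-49.2,23.5])):
    Q=F.inv().apply(cloud(n,np.load(n+'_l.npz')['d']).reshape(-1,3)-o)
    for a,b in((-35,15),(25,62),(80,142)):
        P=Q[(Q[:,0]>a)&(Q[:,0]<b)&(abs(Q[:,1])<55)&(abs(Q[:,1])>12)&(Q[:,2]>8)&(Q[:,2]<55)]
        c=np.linalg.lstsq(np.c_[P[:,:2],np.ones(len(P))],P[:,2],rcond=None)[0]; print(n,a,len(P),np.median(P[:,2]).round(1),c[:2].round(3))
"
```

```text
tcp_pos: [595.4, -47.2, 118.3]
wrist_force: [0.5, -0.3, 0.6]
width: 55.9
tcp_pos: [544.3, -50.9, 228.6]
wrist_force: [1.4, -0.1, -0.1]
width: 84.9
wrist_force: [-0.3, -0.4, -0.2]
width: 85.6
top 1465 x [ 69.7 147.3] y [-64.9  62.4] zmid 45.0 slopes [ 0.002 -0.004] rect [99.6 -1.3] [ 96.7 129.9] 0.3
scene 1366 x [ 65. 147.] y [-64.9  63.3] zmid 45.0 slopes [-0.002  0.002] rect [98.6 -1.6] [ 98.8 132. ] 0.1
top -35 15 17.2 [0.254 0.368]
top 25 567 30.0 [-0.01   0.002]
top 80 1042 45.1 [ 0.002 -0.001]
scene -35 580 15.0 [0.001 0.004]
scene 25 428 30.1 [-0.003  0.001]
scene 80 824 44.9 [-0.025 -0.075]
```

View pics/scene_l.png

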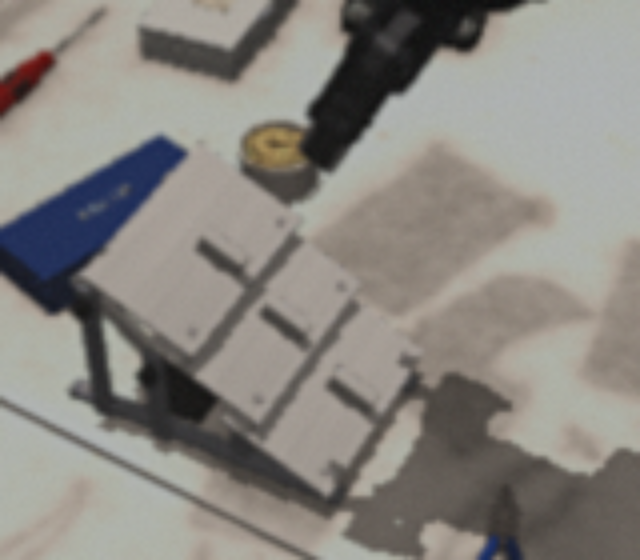

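The three slats overlap like slates, with ribs at (220,255), (285,325) and (350,395). The plates measure 15, 30 and 45 mm high in the fixed slat's frame, parallel and released, and the tin and cutters are where they were. Hand in.

```bash
python3 -c "
from plant import job_done
print(job_done())"
```

```text
the job is handed in; nothing more can be done
None
```

Both slats are seated, one on the middle bar and one on the top bar, lying parallel to the bottom slat and released, and the job is handed in; no verdict came back.

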